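# Eject a lens barrel, nest it and hold the curing lever level

## Robot

A 6-joint arm with a two-finger parallel gripper is mounted at the origin on a cart in front of the work surface, level with it; the furniture and walls round the work are solid. World frame = base frame: x ahead of the robot, y to its left, z up, the work surface at z = 0. Lengths are in m, angles in degrees, forces in N, time in s.
With the tool pointing down it reaches from about 0.3 to 0.85 m from the base axis. Payload 5.4 kg.
Tool frame: the origin (TCP) lies at the very end of the fingers, on their centre line; the grasp point (between the pads) lies 19 mm behind it; z points along the fingers, y is the line along which they close (so a half turn about z gives the same grasp; the last joint's range is limited). The gripper opens to 85 mm and grips with 20 to 120 N. Pads are 22 mm wide; open, the fingers measure 114 mm over their backs; the gripper's body (76 mm by 85 mm) begins 54 mm behind the grasp point. The pads swing forward as they close: fully open they stand 13 mm farther back than shut.
Start: joints at [31.163, 9.076, 91.501, -0, 79.423, -12.038], TCP at [0.419, 0.394, 0.197] pointing down, gripper open.
Joint ranges: [-166.64, 166.64], [-54.1, 131.32], [10.49, 154.53], [-73.88, 253.88], [9.74, 151.15], [-171.62, 171.62]. Speed limits (degrees/s): [147.25, 147.25, 180, 180, 180, 180].

## Interface

Orientations are given as [roll, pitch, yaw] about the fixed x, y, z axes, in that order (R = Rz(yaw) Ry(pitch) Rx(roll)).
In Python, from rig import env gives the robot as it stands.
- The arm moves only by the tool step_arm, never from a script. Its argument "commands" is one flat list of numbers, 5 for each row, row after row: the shift along the world's x, y, z in m, then the turn about the world's z in rad, then the finger opening in m, from 0 to 0.0854. In form: [dx, dy, dz, yaw, claw, dx, dy, dz, yaw, claw, ...]. A call has 1 to 5 rows; each row is the pose to reach, as a shift and turn from the pose commanded when the call began; what a row does not reach only later rows make up. A row lasts 1/8 s, in which the tool goes at most 62.5 mm and 10.7 degrees, less where a joint would pass 70% of its speed; a pose out of reach is approached as far as the arm can. A call with a gripper value outside its range is refused whole. The fingers move at their own pace and stop on an object; the grip force is fixed at half the most. Time passes only in rows, so rows that repeat a pose let the fingers close. It gives the time, the measured TCP pose, the force, the opening and the grip force at its end, in the units of the state.
- env.state(): the state, without advancing time (a new reading comes with each control period).
- env.snapshot(name): name is "scene" or "top"; returns the picture (420x560x3 uint8, blue, green, red); there is no depth.
- env.camera_params(name): a dict with "vfov" (degrees; the focal length in pixels is half the picture's height over the tangent of half this angle, whatever the lens; pixels are square), "cx", "cy" (the principal point, pixels), "pose" (4x4, takes a point from camera to world coordinates). Camera axes: x right, y up, looking along -z (the intrinsics and any distortion apply to the point x, -y, -z); pixel columns grow to the right and rows downward; lengths in m; the calibration is good to about 2 mm. A picture is of the moment at which its call begins. camera_params takes no time and is no camera call.
- env.finish_job(): hands the job in; it is judged then, once.
The state is a dict: "t": time; "q": joint angles; "dq": joint speeds; "tau": joint torques, N m; "ee_pos": TCP position; "ee_rot": TCP orientation; "contact_force": force on the tool from outside, world axes, zero at the start; "ft_torque": the same for the moment, N m; "finger_gap": finger opening in m; "grasp_force": force on a finger pad.
Only numpy, scipy, OpenCV 4.12 (cv2) and the standard library are available. Lean on these libraries where they do the work, as an engineer would, in place of code of your own. Each camera call takes 0.05 s, during which the arm holds its last target. There are 200 camera calls.

## Task

Push the red thumb tab of the blue holder all the way along its slot so that the lens barrel is ejected onto the open landing, then take the barrel and stand it upright, fully home, in the round nest of the grey curing fixture and let go of it. Only then press the yellow dead-man lever down with the fingers until it is level (pointer on the green band; never down to the bottom stop) and keep it there for the cure: the program finishes while still holding the lever pressed level. Leave the parts pot, the loupe and the putty where they are.

Things in the scene. Friction and masses are not known exactly. Their poses are not given: they have to be found in the camera images.
- holder: Fixed blue ejector holder; origin on the worktop, z up. The barrel comes out towards own -y. Roofed housing: own x -26 to 26, y -12 to 90 mm, top 52 mm above the worktop. In front of it (y -12 to -96 mm) an open landing 62 mm wide, surface 4 mm above the worktop, 5 mm lip at its end. At the start the barrel stands inside, axis at own (0, 5) mm, out of reach from above.
- ejector (a joint): Sprung ejector slide, m: 0 = rest, grows as the red tab is pushed along the holder's own -y, 0.055 = end of the slot. Spring 1.6 N at 0 to 6 N at the end; springs back when let go. The pusher rests 1 mm behind the barrel: a full push leaves the barrel upright on the landing, its axis at about own y = -49 mm.
- ejector_tab (a point): Centre of the red thumb tab, 67 mm above the worktop at own x = 0, y = +50 mm of the holder at rest. The tab is 26 mm wide across the slot (own x), 12 mm thick along it (own y), 24 mm high (55 to 79 mm above the worktop, 3 mm clear of the roof). Push its +y face towards the holder's own -y.
- barrel_mid (a point): Centre (half-way up) of the loose lens barrel: upright dark steel-grey cylinder, 28 mm in diameter, 40 mm high, two brass rings, lens in its top, 50 to 100 g. z is its axis.
- barrel: The same barrel; origin at the centre of its underside, z along its axis.
- fixture: Fixed grey curing fixture, base plate 150 x 150 x 14 mm, origin on the worktop under its centre, z up. Nest at own (0, 15) mm. Light guide (up to 60 mm high) beside it at own y 40 to 76, x -13 to 13 mm: place the barrel with the fingers closing along own x. Lever along own x at own y = -50 mm.
- nest (a point): Centre of the floor of the round nest, 6 mm above the worktop. The nest is a blind hole 31 mm in diameter with a 2 mm chamfer, 8 mm deep; its mouth is flush with the plate's top, 14 mm above the worktop. A seated barrel stands 32 mm proud, its centre 20 mm above this point.
- deadman (a joint): Yellow-ended dead-man lever, rad: 0 = sprung up at rest, sloping up 0.30 rad towards own -x of the fixture; 0.30 = level; 0.50 = bottom stop. Grows as the paddle is pressed down. Green band 0.21 to 0.39. Takes about 2.7 N at the paddle at 0, 8 N at level, 12 N at the stop; springs up when let go.
- lever_hinge (a point): Axis of the lever, 38 mm above the worktop; the lever reaches from it towards the fixture's own -x. The hinge line is the fixture's own y.
- paddle_top (a point): Centre of the top face of the lever's yellow paddle (40 mm long, 28 mm wide, 10 mm thick), 78 mm from the hinge axis and 5 mm above the lever's mid-line: about 66 mm above the worktop at rest, 43 mm when the lever is level. It turns with the lever.
- pot: Bystander: round cream parts pot with a dark window, 42 mm across, 20 mm high, loose; origin under its centre.
- eye_loupe: Bystander: black eye loupe, 36 mm across, 30 mm high, loose; origin under its centre.
- green_putty: Bystander: green putty block, 22 x 30 x 12 mm, loose; origin under its centre.
Things that resemble listed ones, but are neither listed nor needed, are in the scene too. What is shaped like the barrel but pink or turquoise is not meant.

How it is judged:
By the outcome, as a careful person would: the job done as asked, in the order asked, and still so for the second after the job is handed in, while the arm keeps its last pose, push and grip.
It also fails if it takes over 64 s, if anything falls off the work surface, if the arm or the gripper's body presses on something with over 40 N, if the wrist force passes 120 N, or if a joint passes its speed limit or range.

## Working session

There is one attempt and no reset: what is moved stays moved. The work goes in short steps, Python scripts to look and compute and a tool call to move; the robot and the scene stay as the last step left them, time stands still between calls to the robot, and variables do not carry over. Pictures are saved under pics/ and viewed, at most 10 in all, crops included, and the job is handed in when it is done.

Besides the shell and the picture viewer there is one more tool, called after ">>>" as name(argument=value, ...), one argument or row to a line, values as JSON. step_arm: Moves the arm, as the interface text tells. Its arguments: {"type":"object","properties":{"commands":{"type":"array","items":{"type":"number"}}},"required":["commands"]}

```bash
mkdir -p pics; ls; python3 - <<'E'
from rig import env
import cv2
s=env.state();print(s['t'],s['ee_pos'],s['ee_rot'],s['finger_gap'])
for n in('scene','top'):
    p=env.camera_params(n);print(n,p)
    im=env.snapshot(n);cv2.imwrite(f'pics/{n}0.png',cv2.resize(im,(800,600),interpolation=cv2.INTER_CUBIC))
E
```

```text
pics
0.0 [0.41858258 0.39324739 0.19569705] [-1.79893353e+02 -2.37712374e-02  1.33199483e+02] 0.08564238496016138
scene {'vfov': 45.471311971886145, 'cx': 275.8414341335055, 'cy': 208.75470019723193, 'pose': array([[ 0.78537351,  0.3625194 , -0.50176503,  0.09021286],
       [-0.61875071,  0.48374142, -0.61898449, -0.38626385],
       [ 0.01833064,  0.79660148,  0.60422683,  0.58097908],
       [ 0.        ,  0.        ,  0.        ,  1.        ]])}
top {'vfov': 56.69849150917567, 'cx': 285.3283501013904, 'cy': 213.9152984910755, 'pose': array([[-0.02507272,  0.99409859, -0.10554308,  0.42994033],
       [-0.99945299, -0.02720436, -0.01880566,  0.13922089],
       [-0.02156591,  0.10501384,  0.9942369 ,  0.90509258],
       [ 0.        ,  0.        ,  0.        ,  1.        ]])}
```

View pics/scene0.png

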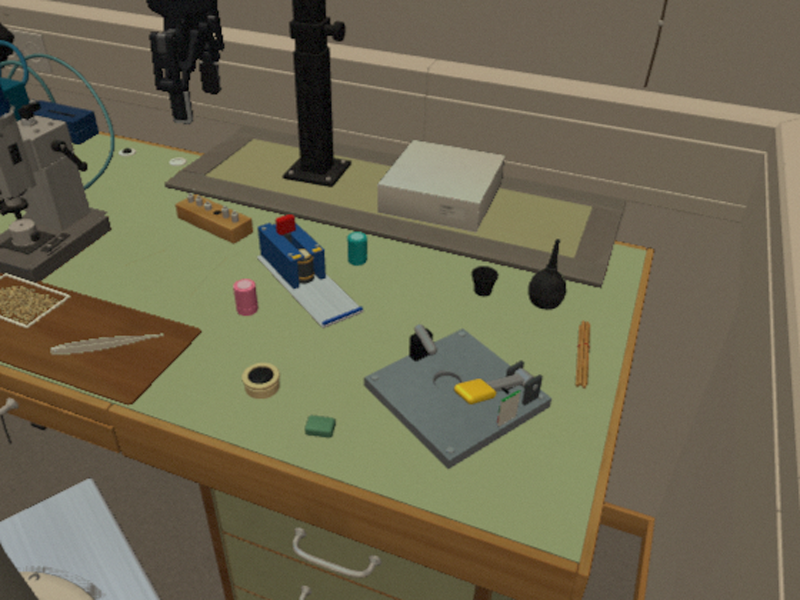

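View pics/top0.png

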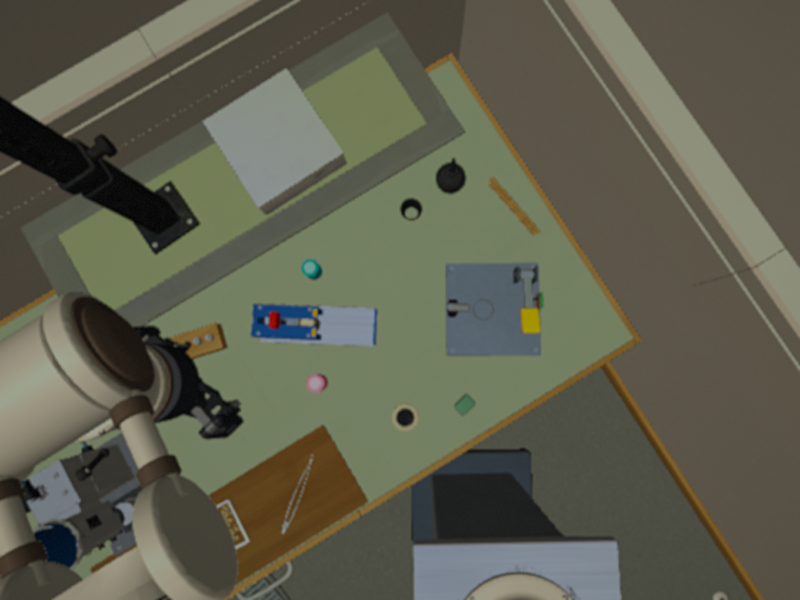

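The top view shows the holder at about (315,325), its tab at left (273,320) and landing to the right. The fixture is centred on about (494,309), with the nest at (484,309) and the yellow paddle at (530,320). I'll enlarge this region.

```bash
cat > h.py <<'E'
import numpy as np, cv2
from rig import env
def ray(n,u,v):
    p=env.camera_params(n); f=210/np.tan(np.radians(p['vfov'])/2)
    T=np.array(p['pose']); d=T[:3,:3]@np.array([(u-p['cx'])/f,-(v-p['cy'])/f,-1.]); return T[:3,3],d
def atz(n,u,v,z):
    o,d=ray(n,u,v); return o+d*(z-o[2])/d[2]
def proj(n,P):
    p=env.camera_params(n); f=210/np.tan(np.radians(p['vfov'])/2)
    T=np.array(p['pose']); c=T[:3,:3].T@(np.array(P)-T[:3,3]); return p['cx']+f*c[0]/-c[2], p['cy']-f*c[1]/-c[2]
def crop(n,name,u0,v0,w,h,k):
    im=env.snapshot(n)[v0:v0+h,u0:u0+w]; cv2.imwrite(f'pics/{name}.png',cv2.resize(im,None,fx=k,fy=k,interpolation=cv2.INTER_CUBIC))
E
python3 -c "
from h import *
crop('top','topA',170,175,220,90,3.6)
crop('scene','scA',170,140,230,190,3.4)"
```

```text
(no output)
```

View pics/topA.png

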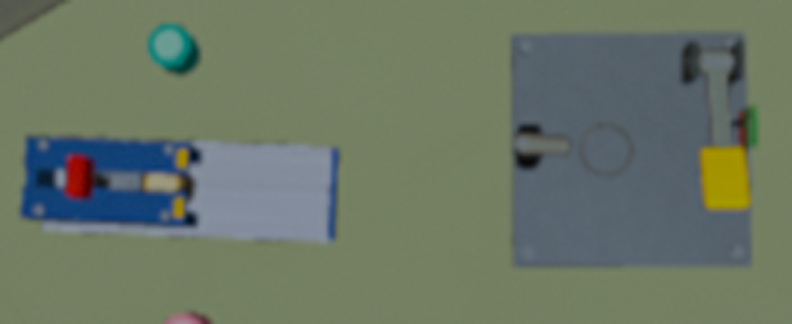

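View pics/scA.png

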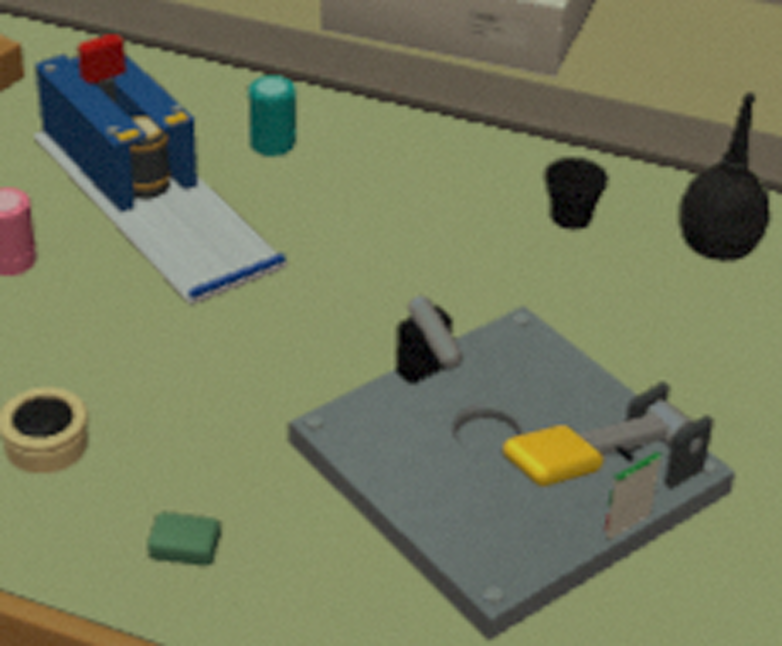

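The crops are clear. In topA the tab top is at (79,177), the roof corners are at (27,136), (22,217) and (185,224), and the lip ends are at (337,149) and (333,240). The plate corners are at (513,36), (744,34), (750,265) and (514,266), the nest is at (606,149), and the paddle centre is at (725,179).

```bash
python3 - <<'E'
from h import *
np.set_printoptions(precision=4,suppress=True)
T=lambda x,y,z:atz('top',170+(x+.5)/3.6-.5,175+(y+.5)/3.6-.5,z)
S=lambda x,y,z:atz('scene',170+(x+.5)/3.4-.5,140+(y+.5)/3.4-.5,z)
for n,z,pts in [('tabtop',.079,[(79,172)]),('roof',.052,[(27,136),(22,217),(185,224),(190,141)]),('lip',.009,[(337,149),(333,240)]),('plate',.014,[(513,36),(744,34),(750,265),(514,266)]),('nest',.014,[(606,149)]),('paddle',.066,[(725,179)])]:
    print(n,*[T(*p,z) for p in pts])
print('scene')
for n,z,pts in [('tabtop',.079,[(102,44)]),('lip',.009,[(190,296),(284,260)]),('plate',.014,[(290,430),(522,311),(733,478),(490,629)]),('nest',.014,[(488,431)]),('paddle',.066,[(553,449)])]:
    print(n,*[S(*p,z) for p in pts])
E
```

```text
tabtop [0.5048 0.356  0.079 ]
roof [0.5304 0.3953 0.052 ] [0.4806 0.3982 0.052 ] [0.4737 0.298  0.052 ] [0.5246 0.2945 0.052 ]
lip [0.5215 0.2074 0.009 ] [0.4632 0.2111 0.009 ]
plate [0.591  0.0922 0.014 ] [ 0.5881 -0.0558  0.014 ] [ 0.4404 -0.0522  0.014 ] [0.4436 0.0964 0.014 ]
nest [0.5164 0.0354 0.014 ]
paddle [ 0.4914 -0.0287  0.066 ]
scene
tabtop [0.5003 0.3577 0.079 ]
lip [0.4597 0.212  0.009 ] [0.5177 0.2071 0.009 ]
plate [0.4384 0.0938 0.014 ] [0.5876 0.0927 0.014 ] [ 0.5838 -0.0567  0.014 ] [ 0.4341 -0.0547  0.014 ]
nest [0.5136 0.036  0.014 ]
paddle [ 0.4897 -0.028   0.066 ]
```

>>> step_arm(
  commands=[0.084,-0.005,-0.04,-0.4,0,0.084,-0.005,-0.04,-0.8,0,0.084,-0.005,-0.04,-0.8,0,0.084,-0.005,-0.04,-0.8,0,0.084,-0.005,-0.04,-0.8,0],
)

```text
t: 0.82
ee_pos: [0.5031, 0.3884, 0.1562]
ee_rot: [-180.0, 0.0, 87.2]
contact_force: [-0.3, 0.8, -0.2]
finger_gap: -0.0001
grasp_force: 0.0
```

>>> step_arm(
  commands=[0,0,-0.04,0,0,0,0,-0.07,0,0,0,0,-0.092,0,0,0,0,-0.092,0,0,0,0,-0.092,0,0],
)

```text
t: 1.45
ee_pos: [0.5038, 0.3889, 0.0658]
ee_rot: [179.9, -0.0, 87.4]
contact_force: [0.6, 0.6, -0.2]
finger_gap: -0.0
grasp_force: 0.0
```

```bash
python3 - <<'E'
from h import *
s=env.state();print(s['t'],s['ee_pos'],s['ee_rot'],s['finger_gap'],s['contact_force'])
crop('scene','scB',190,80,110,110,5)
E
```

```text
1.45 [0.50381381 0.3889431  0.06580438] [ 1.79920905e+02 -4.26429351e-02  8.73672763e+01] -3.962095395092381e-05 [ 0.59437365  0.62536992 -0.24542412]
```

View pics/scB.png

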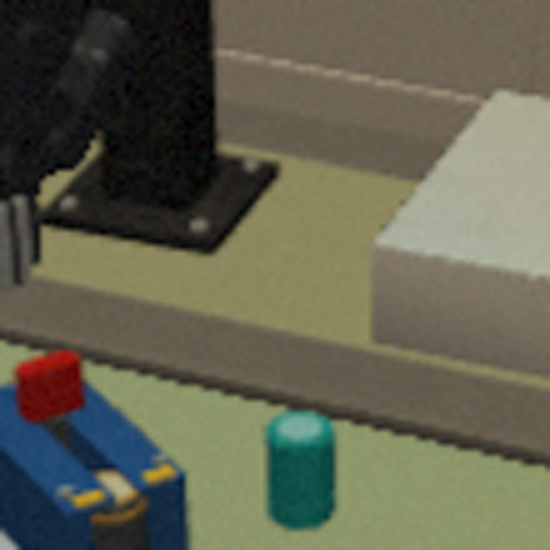

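The tab is at crop (50,385) and the fingertips at about (12,285). I'll compare that with the projected TCP.

```bash
python3 - <<'E'
from h import *
s=env.state()
for P in (s['ee_pos'],[0.5025,.3568,.067],[0.5025,.3568,.055]):
    u,v=proj('scene',P);print((u-190)*5,(v-80)*5)
E
```

```text
17.49061940695057 354.89456135808894
56.4582124720954 388.7433974654674
58.64332493551899 414.94816483316527
```

```bash
python3 -c "
from h import *
crop('scene','scC',130,60,130,130,4.5)
print(env.state()['ee_pos'])"
```

```text
[0.50420096 0.38914706 0.06637318]
```

View pics/scC.png

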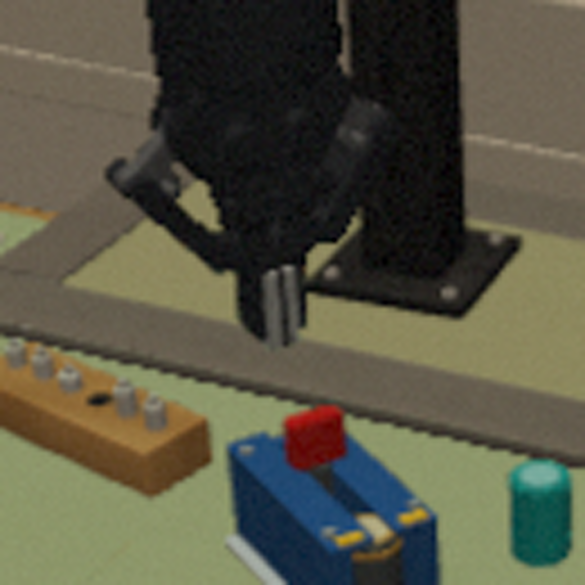

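Here the fingertip is at (283,345), original pixel (193,137), about 14 px above where the reported TCP projects. I'll test this against the first picture and the tip's ray.

```bash
python3 - <<'E'
from h import *
P=np.array([.4186,.3932,.1957]); d=np.array([np.cos(np.radians(43.2)),np.sin(np.radians(43.2)),0])
for k in(-.05,0,.05):print(np.array(proj('scene',P+k*d))*1.4286)
for k in(-.05,0,.05):print('up13',np.array(proj('scene',P+k*d+[0,0,.013]))*1.4286)
for k in (-.05,0,.05): print('top',np.array(proj('top',P+k*d))*1.4286)
o,r=ray('scene',192.9,136.7)
for z in(.066,.08,.09,.1,.11):print(o+r*(z-o[2])/r[2])
print(env.state()['q'],env.state()['contact_force'])
E
```

```text
[190.5922147 162.4436854]
[205.77780005 144.31539172]
[219.65955898 127.74358388]
up13 [188.87772953 152.25932939]
up13 [204.27767279 134.42870942]
up13 [218.34399256 118.14220771]
top [247.27184382 406.62364456]
top [220.73861022 378.29374433]
top [194.53941941 350.32050623]
[0.53326433 0.44040165 0.066     ]
[0.52121972 0.41792827 0.08      ]
[0.51261643 0.40187586 0.09      ]
[0.50401314 0.38582345 0.1       ]
[0.49540985 0.36977104 0.11      ]
[2.68100982e+01 2.49329707e+01 8.74018426e+01 7.32070868e-04
 6.75076371e+01 2.94472834e+01] [ 1.2563113  -0.72297341  0.69485971]
```

>>> step_arm(
  commands=[0,0,-0.004,0,0,0,0,-0.008,0,0,0,0,-0.012,0,0,0,0,-0.014,0,0,0,0,-0.014,0,0],
)

```text
t: 2.17
ee_pos: [0.503, 0.3885, 0.0504]
ee_rot: [-180.0, 0.0, 87.4]
contact_force: [0.7, -0.9, 0.5]
finger_gap: -0.0
grasp_force: 0.0
```

>>> step_arm(
  commands=[0,0,-0.003,0,0,0,0,-0.006,0,0,0,0,-0.008,0,0,0,0,-0.008,0,0],
)

```text
t: 2.68
ee_pos: [0.503, 0.3885, 0.0424]
ee_rot: [-180.0, 0.0, 87.4]
contact_force: [1.0, 0.4, 0.6]
finger_gap: 0.0
grasp_force: 0.0
```

>>> step_arm(
  commands=[0,0,-0.006,0,0,0,0,-0.011,0,0,0,-0.005,-0.011,0,0,-0.0007,-0.01,-0.011,0,0,-0.001,-0.014,-0.011,0,0],
)

```text
t: 3.3
ee_pos: [0.5022, 0.3746, 0.0319]
ee_rot: [180.0, -0.1, 87.3]
contact_force: [-0.3, 2.5, -1.3]
finger_gap: -0.0
grasp_force: 1.2
```

>>> step_arm(
  commands=[-0.0003,-0.004,0,0,0,-0.0005,-0.008,0,0,0,-0.0008,-0.012,0,0,0,-0.001,-0.016,0,0,0,-0.0012,-0.019,0,0,0],
)

```text
t: 3.92
ee_pos: [0.5009, 0.3556, 0.0318]
ee_rot: [180.0, -0.0, 87.4]
contact_force: [-0.2, 3.8, -0.6]
finger_gap: -0.0001
grasp_force: 2.0
```

>>> step_arm(
  commands=[-0.0003,-0.004,0,0,0,-0.0005,-0.008,0,0,0,-0.0008,-0.012,0,0,0,-0.001,-0.016,0,0,0,-0.0012,-0.02,0,0,0],
)

```text
t: 4.55
ee_pos: [0.4996, 0.3357, 0.0318]
ee_rot: [-180.0, -0.0, 87.4]
contact_force: [-1.1, 5.5, 0.5]
finger_gap: -0.0001
grasp_force: 2.8
```

>>> step_arm(
  commands=[-0.0002,-0.003,0,0,0,-0.0004,-0.006,0,0,0,-0.0006,-0.009,0,0,0,-0.0008,-0.012,0,0,0,-0.0009,-0.014,0,0,0],
)

```text
t: 5.18
ee_pos: [0.4987, 0.322, 0.0318]
ee_rot: [-180.0, -0.1, 87.3]
contact_force: [-1.2, 6.1, -0.6]
finger_gap: 0.0001
grasp_force: 3.3
```

Slower from here, until the end stop shows as a force rise.

>>> step_arm(
  commands=[-0.0001,-0.001,0,0,0,-0.0001,-0.002,0,0,0,-0.0002,-0.003,0,0,0,-0.0002,-0.003,0,0,0],
)

```text
t: 5.68
ee_pos: [0.4987, 0.3216, 0.032]
ee_rot: [179.9, -0.3, 87.3]
contact_force: [0.5, 14.8, -2.3]
finger_gap: -0.0001
grasp_force: 7.7
```

>>> step_arm(
  commands=[0.0003,0.005,0,0,0,0.001,0.02,0,0,0,0.002,0.045,0,0,0,0.003,0.065,0.03,0,0.0,0.003,0.065,0.09,0,0.06],
)

```text
t: 6.3
ee_pos: [0.4992, 0.3827, 0.1191]
ee_rot: [-179.6, 0.3, 87.4]
contact_force: [0.5, -0.2, 0.0]
finger_gap: 0.0173
grasp_force: 0.0
```

```bash
python3 - <<'E'
from h import *
a=env.snapshot('scene')[140:240,170:310]; b=env.snapshot('top')[190:260,150:290]
f=lambda x:cv2.resize(x,None,fx=4,fy=4,interpolation=cv2.INTER_CUBIC)
cv2.imwrite('pics/ej.png',np.vstack([f(a)[:320],f(b)]))
print(env.state()['ee_pos'])
E
```

```text
[0.50634617 0.38561056 0.12974078]
```

View pics/ej.png

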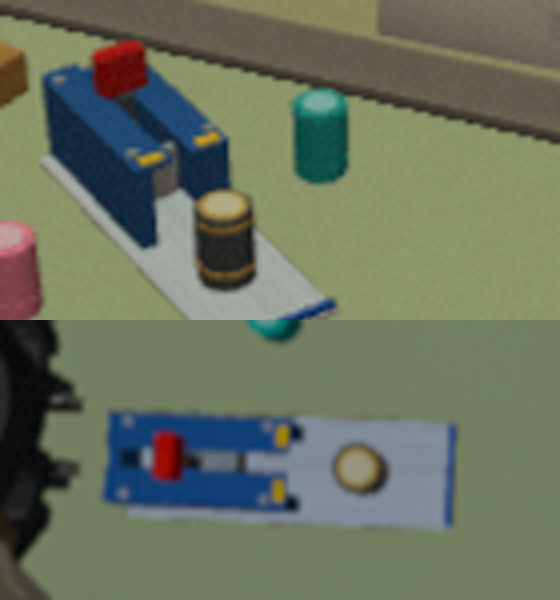

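The barrel stands upright on the landing. Its top centre is at scene crop (224,204) and top crop (358,147).

```bash
python3 - <<'E'
from h import *
print(atz('scene',170+224.5/4-.5,140+204.5/4-.5,.044),atz('top',150+358.5/4-.5,190+147.5/4-.5,.044),env.state()['ee_pos'],env.state()['ee_rot'])
E
```

```text
[0.49596918 0.26349821 0.044     ] [0.49631168 0.25892286 0.044     ] [0.50634617 0.38561056 0.12974078] [179.30133771  -0.25297207  87.41251737]
```

>>> step_arm(
  commands=[0,0,-0.03,0,0,0,0,-0.06,0,0,0,0,-0.09,0,0,0,0,-0.096,0,0,0,0,-0.096,0,0],
)

```text
t: 7.02
ee_pos: [0.5019, 0.3834, 0.0259]
ee_rot: [180.0, 0.0, 87.4]
contact_force: [0.3, -0.1, -0.5]
finger_gap: 0.0001
grasp_force: 0.0
```

>>> step_arm(
  commands=[0,0,-0.002,0,0,0,0,-0.004,0,0,0,0,-0.006,0,0,0,0,-0.008,0,0,0,0,-0.008,0,0],
)

```text
t: 7.65
ee_pos: [0.5016, 0.3836, 0.0176]
ee_rot: [-180.0, 0.0, 87.4]
contact_force: [0.4, 0.7, 0.2]
finger_gap: -0.0003
grasp_force: 0.0
```

>>> step_arm(
  commands=[0,0,-0.002,0,0,0,0,-0.003,0,0,0,0,-0.004,0,0,0,0,-0.004,0,0],
)

```text
t: 8.15
ee_pos: [0.5019, 0.3837, 0.0172]
ee_rot: [-180.0, 0.0, 87.4]
contact_force: [-8.3, -5.4, 21.2]
finger_gap: -0.0002
grasp_force: 10.3
```

>>> step_arm(
  commands=[0,0,0.06,0,0,-0.003,-0.05,0.07,-0.01,0.07,-0.006,-0.11,0.07,-0.01,0.07,-0.006,-0.123,0.065,-0.01,0.07,-0.006,-0.123,0.06,-0.01,0.07],
)

```text
t: 8.78
ee_pos: [0.4958, 0.2603, 0.0735]
ee_rot: [180.0, -0.0, 86.7]
contact_force: [-0.2, 0.5, -0.2]
finger_gap: 0.0699
grasp_force: 0.0
```

```bash
python3 - <<'E'
from h import *
print(env.state()['ee_pos'],env.state()['finger_gap'],env.state()['ee_rot'])
f=lambda x:cv2.resize(x,None,fx=4,fy=4,interpolation=cv2.INTER_CUBIC)
cv2.imwrite('pics/hov.png',np.vstack([f(env.snapshot('scene')[120:220,170:310])[:340],f(env.snapshot('top')[195:255,170:310])]))
E
```

```text
[0.49580566 0.26025135 0.07350787] 0.06988608605067183 [ 1.79994616e+02 -2.47959997e-02  8.67017456e+01]
```

View pics/hov.png

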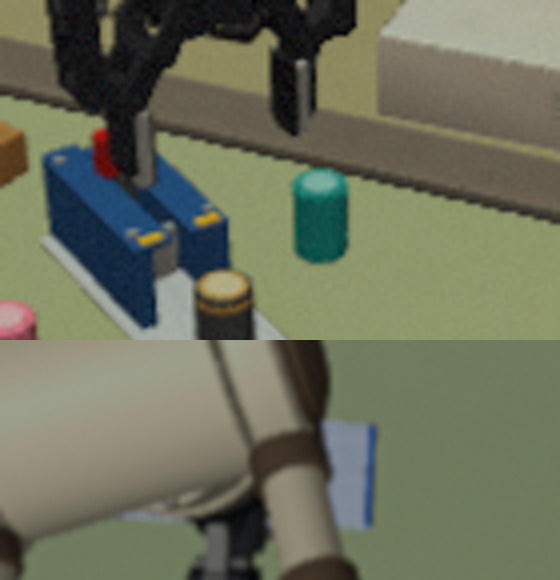

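The open fingers straddle the barrel: tips at (145,185) and (297,133), barrel top at (224,288). Descending and gripping.

>>> step_arm(
  commands=[0,0,-0.03,0,0.07,0,0,-0.06,0,0.07,0,0,-0.08,0,0.07,0,0,-0.09,0,0.07,0,0,-0.09,0,0.07],
)

```text
t: 9.5
ee_pos: [0.4952, 0.2612, -0.0168]
ee_rot: [-179.9, 0.0, 86.8]
contact_force: [0.1, -0.4, 0.3]
finger_gap: 0.0703
grasp_force: 0.0
```

>>> step_arm(
  commands=[0,0,0,0,0.04,0,0,0,0,0.02,0,0,0,0,0.01,0,0,0,0,0.01,0,0,0,0,0.01],
)

```text
t: 10.12
ee_pos: [0.4966, 0.2609, -0.0152]
ee_rot: [179.9, -0.0, 86.8]
contact_force: [-0.8, -0.0, 5.9]
finger_gap: 0.026
grasp_force: 59.0
```

>>> step_arm(
  commands=[0,0,0.01,0,0.01,0,0,0.03,0,0.01,0,0,0.06,0,0.01,0,0,0.09,0,0.01,0,0,0.09,0,0.01],
)

```text
t: 10.75
ee_pos: [0.4978, 0.2612, 0.0766]
ee_rot: [179.7, -0.1, 86.8]
contact_force: [-0.0, 0.4, -1.3]
finger_gap: 0.0263
grasp_force: 59.0
```

>>> step_arm(
  commands=[0.003,-0.04,0,0,0.01,0.008,-0.09,0,0.03,0.01,0.013,-0.14,0,0.03,0.01,0.017,-0.19,0,0.03,0.01,0.019,-0.22,0,0.03,0.01],
)

```text
t: 11.38
ee_pos: [0.5136, 0.0386, 0.0723]
ee_rot: [-179.9, -0.0, 88.4]
contact_force: [0.1, 0.8, -1.4]
finger_gap: 0.0264
grasp_force: 59.0
```

>>> step_arm(
  commands=[0,-0.005,-0.02,0,0.01,0,-0.005,-0.04,0,0.01,0,-0.005,-0.06,0,0.01,0,-0.005,-0.066,0,0.01,0,-0.005,-0.066,0,0.01],
)

```text
t: 12.0
ee_pos: [0.5139, 0.0357, 0.007]
ee_rot: [-179.9, -0.0, 88.5]
contact_force: [-0.5, 0.0, -0.3]
finger_gap: 0.0259
grasp_force: 59.0
```

```bash
python3 - <<'E'
from h import *
s=env.state();print(s['ee_pos'],s['finger_gap'],s['grasp_force'],s['contact_force'])
f=lambda x:cv2.resize(x,None,fx=5,fy=5,interpolation=cv2.INTER_CUBIC)
a=f(env.snapshot('scene')[205:325,255:385]); cv2.imwrite('pics/nest.png',a)
for P in ([.515,.0355,.014],[.515,.0355,.027]):
    u,v=proj('scene',P);print((u-255+.5)*5-.5,(v-205+.5)*5-.5)
E
```

```text
[0.51385527 0.03573453 0.00698707] 0.025885287804001025 59.04043257236481 [-0.45153944  0.03134327 -0.34845556]
297.1961430573854 308.0329806902237
299.788825776868 278.7446624813735
```

View pics/nest.png

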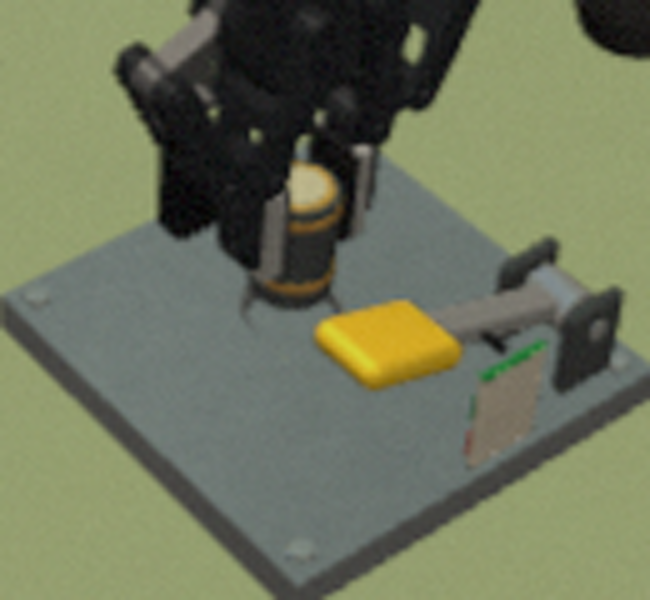

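The barrel is held upright over the nest, with the ring at (247–338, ~305) and the barrel centred at about x 298. It is aligned within about 1 mm laterally. Lowering with a force check.

>>> step_arm(
  commands=[0,0,-0.005,0,0.01,0,0,-0.009,0,0.01,0,0,-0.012,0,0.01,0,0,-0.014,0,0.01,0,0,-0.015,0,0.01],
)

```text
t: 12.68
ee_pos: [0.5149, 0.0356, -0.0073]
ee_rot: [180.0, 0.0, 88.5]
contact_force: [0.1, 0.5, -0.4]
finger_gap: 0.0263
grasp_force: 59.0
```

>>> step_arm(
  commands=[0,0,-0.002,0,0.01,0,0,-0.004,0,0.01,0,0,-0.006,0,0.01,0,0,-0.006,0,0.01],
)

```text
t: 13.18
ee_pos: [0.5149, 0.0355, -0.0131]
ee_rot: [180.0, 0.0, 88.5]
contact_force: [0.6, -0.2, 1.0]
finger_gap: 0.0263
grasp_force: 59.2
```

>>> step_arm(
  commands=[0,0,-0.001,0,0.01,0,0,-0.002,0,0.01,0,0,-0.0025,0,0.01,0,0,-0.0025,0,0.01],
)

```text
t: 13.68
ee_pos: [0.515, 0.0355, -0.0132]
ee_rot: [-180.0, 0.0, 88.5]
contact_force: [-9.4, 0.6, 22.8]
finger_gap: 0.0261
grasp_force: 61.3
```

>>> step_arm(
  commands=[0,0,0.002,0,0.01,0,0,0.002,0,0.03,0,0,0.002,0,0.045,0,0,0.002,0,0.06,0,0,0.002,0,0.06],
)

```text
t: 14.3
ee_pos: [0.5145, 0.0356, -0.014]
ee_rot: [-180.0, -0.0, 88.5]
contact_force: [0.3, -0.4, -0.1]
finger_gap: 0.0602
grasp_force: 0.0
```

>>> step_arm(
  commands=[0,0,0.01,0,0.06,0,0,0.03,0,0.06,0,0,0.06,0,0.06,0,0,0.09,0,0.06,0,0,0.1,0,0.06],
)

```text
t: 14.92
ee_pos: [0.5164, 0.0354, 0.0888]
ee_rot: [179.7, 0.0, 88.5]
contact_force: [0.6, 0.3, -0.6]
finger_gap: 0.06
grasp_force: 0.0
```

>>> step_arm(
  commands=[-0.014,-0.03,0,0,0,-0.028,-0.065,0,0,0,-0.028,-0.065,-0.01,0,0,-0.028,-0.065,-0.02,0,0,-0.028,-0.065,-0.03,0,0],
)

```text
t: 15.55
ee_pos: [0.4864, -0.0286, 0.055]
ee_rot: [-179.9, -0.0, 88.6]
contact_force: [-0.3, 0.1, 0.9]
finger_gap: -0.0002
grasp_force: 0.0
```

>>> step_arm(
  commands=[0,0,-0.006,0,0,0,0,-0.01,0,0,0,0,-0.014,0,0,0,0,-0.018,0,0,0,0,-0.022,0,0],
)

```text
t: 16.18
ee_pos: [0.4868, -0.0295, 0.0342]
ee_rot: [180.0, 0.0, 88.5]
contact_force: [-1.0, -0.2, 2.8]
finger_gap: -0.0003
grasp_force: 1.2
```

>>> step_arm(
  commands=[0,0,-0.005,0,0,0,0,-0.01,0,0,0,0,-0.015,0,0,0,0,-0.019,0,0,0,0,-0.022,0,0],
)

```text
t: 16.8
ee_pos: [0.4857, -0.0294, 0.0118]
ee_rot: [-179.9, 0.0, 88.5]
contact_force: [-5.3, -0.3, 6.6]
finger_gap: -0.0002
grasp_force: 3.3
```

>>> step_arm(
  commands=[0,0,-0.002,0,0,0,0,-0.004,0,0,0,0,-0.004,0,0,0,0,-0.004,0,0],
)

```text
t: 17.3
ee_pos: [0.4856, -0.0294, 0.008]
ee_rot: [-179.8, -0.0, 88.5]
contact_force: [-5.2, -0.6, 8.8]
finger_gap: -0.0002
grasp_force: 3.9
```

```bash
python3 - <<'E'
from h import *
s=env.state();print(s['ee_pos'],s['contact_force'])
crop('scene','fin',265,205,140,115,5)
E
```

```text
[ 0.48555246 -0.02938215  0.00799967] [-5.15185643 -0.62850195  8.82879218]
```

View pics/fin.png

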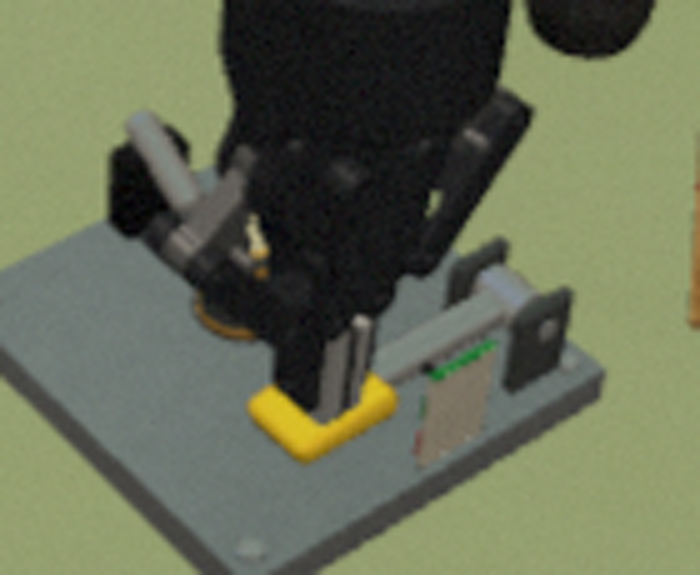

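The last picture shows the barrel upright and down in the nest, with its lower ring at plate level at (230,315). The paddle is level under the fingers, and 8.8 N at a 42.7 mm top height matches level.

```bash
python3 -c "
from rig import env
print(env.finish_job())"
```

```text
the job is handed in; nothing more can be done
None
```

The job is handed in: the barrel was ejected, stood upright and home in the nest and released, and the arm is still holding the dead-man lever level (8.8 N, paddle top about 43 mm). I judged level from force and height, as the pointer was not readable in the picture.

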